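# Stop the kiosk scale rocking, then check it with the big weight

## Robot

A 6-joint arm with a two-finger parallel gripper is mounted at the origin on the work surface. World frame = base frame: x ahead of the robot, y to its left, z up, the work surface at z = 0. Lengths are in mm, angles in rad, forces in N, time in s.
With the tool pointing down it reaches from about 275 to 850 mm from the base axis. Payload 5.2 kg.
Tool frame: the origin (TCP) lies between the finger pads; the fingertips stand 25 mm ahead of it and the grasp point (between the pads) lies 6 mm ahead of it; z points along the fingers, x is the direction in which the jaws open and shut, and the axes are right-handed (so a half turn about z gives the same grasp; the last joint's range is limited). The gripper opens to 85 mm and grips with 20 to 120 N. Pads are 22 mm wide; open, the fingers measure 114 mm over their backs; the gripper's body (76 mm by 85 mm) begins 54 mm behind the grasp point. The pads swing forward as they close: fully open they stand 13 mm farther back than shut.
Start: joints at [-0.203, 0.259, 1.535, -0, 1.348, -0.203], TCP at [550.005, 0.022, 256.31] pointing down, gripper open.
Joint ranges: [-3.14, 3.14], [-0.91, 2.08], [0.19, 2.58], [-1.22, 4.36], [0.22, 2.71], [-3.12, 3.12]. Speed limits (rad/s): [2.57, 2.57, 3.14, 3.14, 3.14, 3.14].

## Interface

Orientations are given as [roll, pitch, yaw] about the fixed x, y, z axes, in that order (R = Rz(yaw) Ry(pitch) Rx(roll)).
In Python, from station import r, eyes, order gives the robot as it stands.
- The arm moves only by the tool jog_arm, never from a script. Its arguments are lists of equal length, an entry for each row: "linear": the shift along the tool's x, y, z in m, a list of three; "turn": the turn about the tool's z in rad; "grip": the closure, from -1 (fully open) to 1 (shut). A call has 1 to 8 rows; each row is the pose to reach, as a shift and turn from the pose commanded when the call began, along the tool's axes at that moment; what a row does not reach only later rows make up. A row lasts 1/8 s, in which the tool goes at most 62.5 mm and 10.7 degrees, less where a joint would pass 70% of its speed; a pose out of reach is approached as far as the arm can. A call with a gripper value outside its range is refused whole. The fingers move at their own pace and stop on an object; "squeeze" is the grip in N (left out, the last holds). Time passes only in rows, so rows that repeat a pose let the fingers close. It gives the time, the measured TCP pose, the force and the opening at its end, in the units of the state.
- r.read_state(): the state, without advancing time (a new reading comes with each control period).
- eyes.grab_frame(name): name is "scene" or "side" or "wrist"; returns the picture (480x640x3 uint8, red, green, blue); there is no depth.
- eyes.camera_model(name): a dict with "intrinsics" (3x3 intrinsics, pixels), "cam_to_world" (4x4, takes a point from camera to world coordinates). Camera axes: x right, y up, looking along -z (the intrinsics and any distortion apply to the point x, -y, -z); pixel columns grow to the right and rows downward; lengths in mm; the calibration is good to about 2 mm. The wrist camera is an equidistant fisheye: a pixel r from the principal point sees the ray r / f radians off the axis. A picture is of the moment at which its call begins: read the wrist's pose just before it. camera_model takes no time and is no camera call; for the wrist camera it gives the pose at the moment of the call.
- order.close_job(): hands the job in, once; it reports no verdict.
The state is a dict: "time_s": time; "qpos": joint angles; "joint_vel": joint speeds; "joint_efforts": joint torques, N m; "eef_pos": TCP position; "ee_rot": TCP orientation; "wrist_force": force on the tool from outside, world axes, zero at the start; "wrist_torque": the same for the moment, N m; "finger_gap": opening from 0.0 (shut) to 1.0 (fully open).
Only numpy, scipy, OpenCV 4.12 (cv2) and the standard library are available. Lean on these libraries where they do the work, as an engineer would, in place of code of your own. Each camera call takes 0.05 s, during which the arm holds its last target. There are 200 camera calls.

## Task

The counter scale rocks because one of its two front feet does not reach the counter: feel at the front corners which one, and screw it down by its knurled wheel until the scale stands firm on all four feet, but not so far that it lifts another foot. Once it stands firm by itself, set the big brass check weight gently upright on the middle of the platter. Leave the scale where it stands and do not disturb the other things on the counter.

Things in the scene. Friction and masses are not known exactly. Their poses are not given: they have to be found in the camera images.
- scale: white counter scale, 3.4 kg give or take a tenth. Origin: on the counter under the middle of the housing; x to its rear (away from the keys), y to its left, z up. Housing 280 (x) by 300 (y) mm, upright corners rounded at 12 mm, underside 58 mm up, front deck 84 mm up, then a key panel sloping up to 102 mm at x = -50. Below it a tray (x -70 to 110, y -95 to 95) hangs to 27 mm. Slides if pushed with 15 N
- platter (a point): middle of the top face of the steel platter, 205 (x) by 290 (y) mm, 116 mm above the counter; axes as scale. Below the scale's rear are two plain feet; its weight lies to the rear, so with one front foot short it stands on the other three. All four rubber pads are soft, 1 mm per 25 N each
- corner_fl (a point): place to press: on the deck at the front left corner (the scale's own left, +y), 84 mm up, 12 mm inside the front and left faces. If the foot below is short, about 5 N here tips the scale until that foot meets the counter (1 to 4.5 mm down at 8 N); let go and it tips back. A corner that stands firm yields about 0.4 mm at 10 N, from the rubber pads
- corner_fr (a point): the same at the front right corner (-y). How far a front foot must be screwed down: 1.1 times the play felt at its corner (the foot lies a little further out) to its first touch, then 1.2 mm more to take its full share of the weight; 0.2 mm more is the least, and 2.5 mm more lifts a neighbouring foot
- foot_fl: front left levelling foot. Origin: on its upright axis at the housing's underside, 58 mm up, 8 mm inside the front and left faces, fixed to the housing: it tells nothing of how far the foot is out. Below it, moving up and down together: 10 mm stud, knurled brass wheel (diameter 32, height 22 mm), rubber pad (diameter 34 mm). Clockwise seen from above drives it down, 8 mm a turn; friction 0.04 N m
- foot_fr: front right levelling foot, the mirror image, also clockwise to go down. For both: the middle of the wheel lies 34 mm below the origin when the foot is properly out (24 mm above the counter), up to 6 mm higher when it is too far in. The housing leaves no room for an upright hand: bring the fingers in tilted about 45 degrees, the hand leaning out anywhere between square to the front and square to the side face
- weight_big: big brass check weight, 500 g: 44 mm diameter and 44 mm high, with a knob of 24 mm diameter on top (53 to 63 mm up), 65 mm in all. Origin: centre of its underside, z up
- weight_small: small steel check weight, 200 g, 30 mm diameter, 51 mm high; not wanted. Origin: centre of its underside
- bottle_red: amber bottle with red cap, 74 mm diameter, 270 mm high; bystander. Origin: centre of its underside
- bottle_dark: green bottle with black cap, 72 mm diameter, 290 mm high; bystander. Origin: centre of its underside
- drink_can: drink can, 66 mm diameter, 115 mm high; bystander. Origin: centre of its underside
- carton_yellow: yellow carton 60 x 100 x 85 mm; bystander. Origin: centre of its underside
- carton_white: white carton 55 x 90 x 70 mm with a red band; bystander. Origin: centre of its underside
- calculator: black desk calculator 150 x 100 x 20 mm; bystander. Origin: centre of its underside
Things that resemble listed ones, but are neither listed nor needed, are in the scene too. Of the things shaped like the weight_big, the brass one is meant.

How it is judged:
By the outcome, as a careful person would: the job done as asked, in the order asked, and still so for the second after the job is handed in, with the robot touching nothing.
It also fails if it takes over 72 s, if anything falls off the work surface, if the arm or the gripper's body presses on something with over 40 N, if the wrist force passes 120 N, or if a joint passes its speed limit or range.

## Working session

There is one attempt and no reset: what is moved stays moved. The work goes in short steps, Python scripts to look and compute and a tool call to move; the robot and the scene stay as the last step left them, time stands still between calls to the robot, and variables do not carry over. Pictures are saved under pics/ and viewed, on a budget of 10 in all, crops included, one or two more only if the job needs it, and the job is handed in when it is done.

Besides the shell and the picture viewer there is one more tool, called after "Emit:" as name([rows], argument=value, ...), one row to a line, values as JSON. jog_arm: Moves the arm, as the interface text tells. Its arguments: {"type":"object","properties":{"linear":{"type":"array"},"turn":{"type":"array"},"grip":{"type":"array"},"squeeze":{"type":"number"}},"required":["linear","turn","grip"]}

```bash
ls; mkdir -p pics
cat > h.py <<'E'
import numpy as np, cv2
from station import r, eyes, order
def save(n,f):
    im=eyes.grab_frame(n); cv2.imwrite(f,cv2.cvtColor(im,cv2.COLOR_RGB2BGR)); return im
E
python3 - <<'E'
from h import *
for n in("scene","side"):
    save(n,f"pics/{n}0.png"); m=eyes.camera_model(n); print(n,m)
s=r.read_state();print(s)
E
```

```text
pics
scene {'intrinsics': array([[522.43918576,   0.        , 316.98369482],
       [  0.        , 522.43918576, 237.13267897],
       [  0.        ,   0.        ,   1.        ]]), 'cam_to_world': array([[-8.44684373e-01, -3.09003980e-01,  4.37063898e-01,
         1.18507591e+03],
       [ 5.35239495e-01, -4.95532247e-01,  6.84080752e-01,
         1.07274559e+03],
       [ 5.19558084e-03,  8.11766181e-01,  5.83959480e-01,
         1.03140776e+03],
       [ 0.00000000e+00,  0.00000000e+00,  0.00000000e+00,
         1.00000000e+00]])}
side {'intrinsics': array([[461.50586422,   0.        , 325.0567362 ],
       [  0.        , 461.50586422, 236.7517355 ],
       [  0.        ,   0.        ,   1.        ]]), 'cam_to_world': array([[ 9.54775083e-01,  1.67394885e-01, -2.45730531e-01,
         1.98132461e+02],
       [-2.96447053e-01,  4.72330352e-01, -8.30074204e-01,
        -1.00600878e+03],
       [-2.28841878e-02,  8.65380258e-01,  5.00592971e-01,
         7.36105854e+02],
       [ 0.00000000e+00,  0.00000000e+00,  0.00000000e+00,
         1.00000000e+00]])}
{'time_s': 0.1, 'qpos': array([-2.02754773e-01,  2.59338779e-01,  1.53597971e+00,  8.19772562e-06,
        1.34799265e+00, -2.02842151e-01]), 'joint_vel': array([ 8.04839448e-04, -2.95692656e-03, -1.57100485e-03, -1.46588102e-03,
       -2.90980852e-04, -5.83535524e-05]), 'joint_efforts': array([ 3.02140717e-03, -4.46967566e+01, -2.91247433e+01, -1.80583206e-04,
        6.27233181e-03, -7.21271704e-05]), 'eef_pos': array([5.49569532e+02, 1.39533768e-01, 2.55518393e+02]), 'ee_rot': array([-3.14123863e+00,  1.68164813e-03,  8.58569380e-05]), 'wrist_force': array([ 0.08715453, -0.73695512, -0.32491077]), 'wrist_torque': array([-0.02478176, -0.04366079,  0.00884758]), 'finger_gap': 0.9994905975563229}
```

View pics/scene0.png

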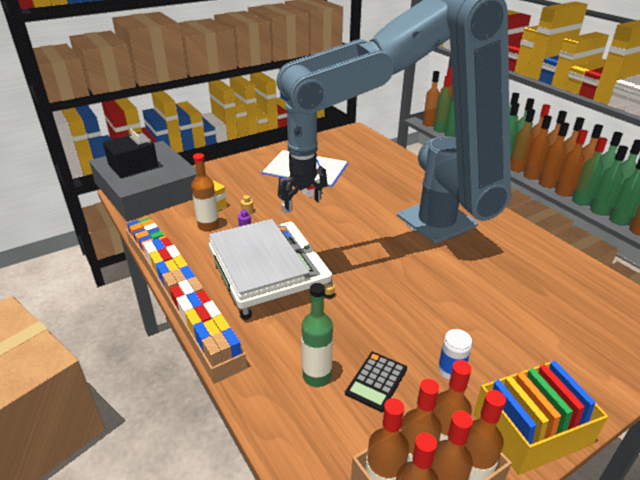

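View pics/side0.png

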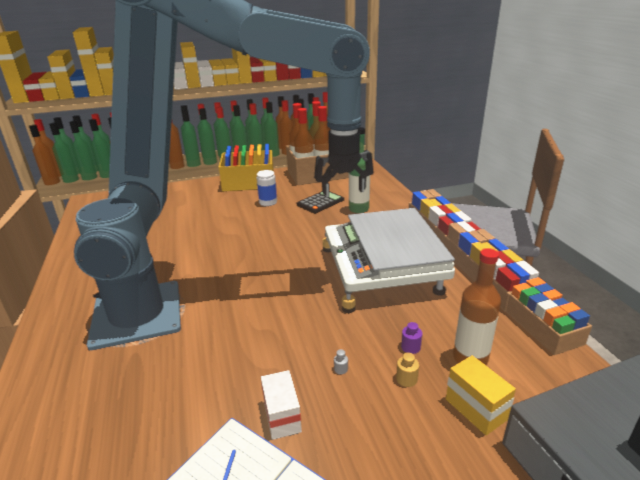

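Run:
```python
import cv2,numpy as np
a=cv2.imread('pics/scene0.png')[205:325,200:350]; b=cv2.imread('pics/side0.png')[200:320,315:465]
z=lambda i:cv2.resize(i,(600,480),interpolation=cv2.INTER_CUBIC)
z2=lambda i:cv2.resize(i,(400,320),interpolation=cv2.INTER_CUBIC)
c=cv2.imread('pics/side0.png')[310:400,320:432]
d=cv2.imread('pics/scene0.png')[185:275,200:312]
o=np.vstack([np.hstack([z2(a),z2(b)]),np.hstack([cv2.resize(c,(400,280)),np.zeros((280,400,3),np.uint8)+255])])
w=cv2.imread('pics/scene0.png')[190:240,200:270]; o[320:600,400:792]=cv2.resize(w,(392,280))
cv2.imwrite('pics/comp.png',o)
```

```text
(no output)
```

View pics/comp.png

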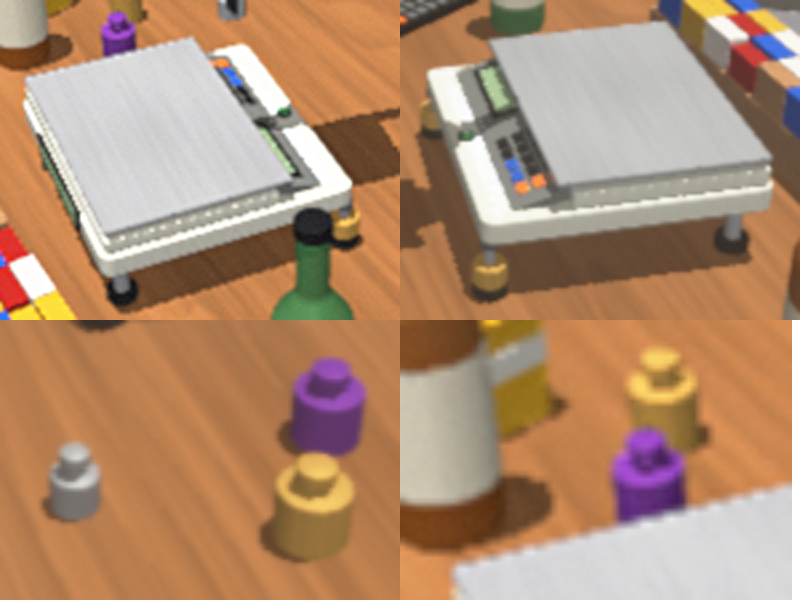

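```bash
cat >> h.py <<'E'
def cast(n,uv,z,m=None):
    m=m or eyes.camera_model(n); K=m["intrinsics"];T=np.array(m["cam_to_world"])
    x=(uv[0]-K[0,2])/K[0,0]; y=(uv[1]-K[1,2])/K[1,1]
    d=T[:3,:3]@np.array([x,-y,-1]); o=T[:3,3]
    return (o+d*(z-o[2])/d[2])[:2]
E
python3 - <<'E'
from h import *
np.set_printoptions(precision=1,suppress=True)
sc=[(210.1,233.1),(273.1,219.25),(309.5,271.75),(239.4,294.25)]
si=[(348.75,214.25),(424.5,209),(453.75,260),(373.1,269.75)]
for n,c in(("scene",sc),("side",si)):
    P=np.array([cast(n,p,116) for p in c]);print(n,P,"mean",P.mean(0))
    print(np.linalg.norm(np.roll(P,-1,0)-P,axis=1), np.degrees(np.arctan2(*(np.roll(P,-1,0)-P).T[::-1])))
for k,z,a,b in(("brass",65,(246.4,196.3),(409.6,350)),("purple",65,(244.3,211),(413.2,324)),("red",270,(199,157),(488,255)),("dark",290,(318,290),None),("small",51,None,(341,346.4)),("can",115,(456,336),(266,174))):
    print(k,a and cast("scene",a,z),b and cast("side",b,z))
E
```

```text
scene [[ 763.3 -188.5]
 [ 565.6 -154.1]
 [ 604.5  127.1]
 [ 807.4  108.5]] mean [685.2 -26.8]
[200.7 283.9 203.7 300.3] [170.1  82.1  -5.2 -98.4]
side [[ 606.8  124.6]
 [ 829.2   80.5]
 [ 765.3 -191. ]
 [ 563.9 -165.7]] mean [691.3 -37.9]
[226.7 279.  203.  293.4] [ -11.2 -103.3  172.8   81.6]
brass [ 541.5 -401.5] [ 553.3 -388.5]
purple [ 590.  -318.6] [ 596.1 -319.2]
red [ 699.6 -383.5] [ 692.8 -399.2]
dark [731.6 368.3] None
small None [ 429.7 -320.3]
can [434.  515.2] [437.3 517.7]
```

Run:
```python
from h import *
np.set_printoptions(precision=3,suppress=True)
print(eyes.camera_model("wrist")); save("wrist","pics/w0.png")
```

```text
{'intrinsics': array([[371.648,   0.   , 323.841],
       [  0.   , 371.648, 243.056],
       [  0.   ,   0.   ,   1.   ]]), 'cam_to_world': array([[  1.   ,  -0.001,   0.001, 549.419],
       [  0.   ,   0.952,   0.306,  78.738],
       [ -0.001,  -0.306,   0.952, 373.581],
       [  0.   ,   0.   ,   0.   ,   1.   ]])}
```

View pics/w0.png

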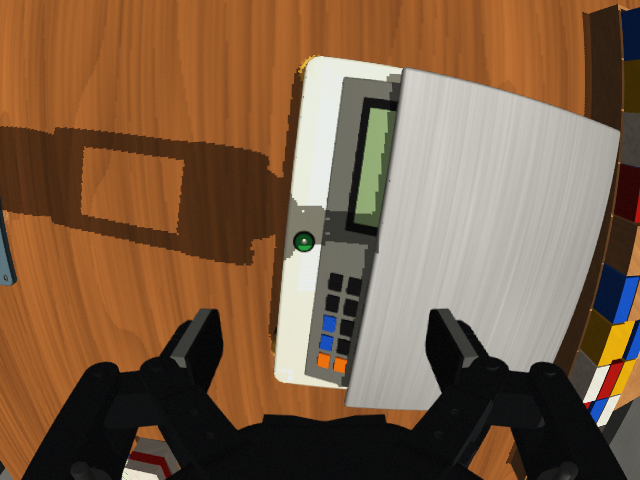

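```bash
cat >> h.py <<'E'
def fcast(uv,z,m):
    K=m["intrinsics"];T=np.array(m["cam_to_world"])
    d=np.array([uv[0]-K[0,2],uv[1]-K[1,2]]);rr=np.hypot(*d);th=rr/K[0,0];d=d/max(rr,1e-9)
    v=T[:3,:3]@np.array([np.sin(th)*d[0],-np.sin(th)*d[1],-np.cos(th)]);o=T[:3,3]
    return (o+v*(z-o[2])/v[2])[:2]
E
python3 - <<'E'
from h import *
np.set_printoptions(precision=1,suppress=True)
m=eyes.camera_model("wrist"); im=cv2.imread('pics/w0.png'); 
im=im.astype(int); w=(im.min(2)>165)&(im.max(2)-im.min(2)<40)
F=[];L=[];R=[]
for v in list(range(85,200,8))+list(range(255,365,8)):
    c=np.where(w[v,255:345])[0]
    if len(c):F.append(fcast((255+c[0],v),84,m))
for u in range(322,395,6):
    c=np.where(w[40:110,u])[0]
    if len(c):L.append(fcast((u,40+c[0]),84,m))
for u in range(290,343,5):
    c=np.where(w[330:400,u])[0]
    if len(c):R.append(fcast((u,330+c[-1]),84,m))
def line(P):
    P=np.array(P); vx,vy,x,y=cv2.fitLine(P.astype(np.float32),cv2.DIST_HUBER,0,.01,.01).ravel()
    res=(P-[x,y])@[-vy,vx]; print(len(P),"dir",np.degrees(np.arctan2(vy,vx)),"pt",x,y,"res",res); return np.array([x,y]),np.array([vx,vy])
f,l,rr=line(F),line(L),line(R)
def X(a,b):
    t=np.linalg.solve(np.c_[a[1],-b[1]],b[0]-a[0]); return a[0]+t[0]*a[1]
A=X(f,l);B=X(f,rr);print("FL",A,"FR",B,np.linalg.norm(A-B), np.degrees(np.arctan2(*(A-B)[::-1]))-90)
for p in((404,68),(620,130),(346,404)):print(fcast(p,116,m))
E
```

```text
29 dir 82.80315 pt 516.8484 -24.042711 res [ 0.  -0.  -0.  -0.  -0.8  0.   0.   0.1  0.1 -1.4  0.2 -0.5 -0.4 -0.3
 -1.  -6.8  0.   0.2 -0.4 -0.2  0.1 -0.6 -0.3 -0.   0.3 -0.3 -0.   0.3
 -0.3]
13 dir -7.293571 pt 577.12695 131.16171 res [ 0.2 -0.  -0.2 -0.4  0.3  0.2  0.1  0.  -0.  -0.  -0.  -0.   0.1]
11 dir -7.0140314 pt 539.5237 -161.46773 res [ 0.1 -0.4  0.3 -0.3  0.4 -0.3  0.4 -0.3  0.3 -0.5  0.1]
FL [537.1 136.3] FR [ 500.1 -156.6] 295.22974 -7.1968536
[604.2 122.2]
[804.9  98.6]
[ 569.5 -158.7]
```

Emit:
jog_arm([
  [-0.003,-0.123,0.125],
  [-0.003,-0.123,0.125],
  [-0.003,-0.123,0.125],
  [-0.003,-0.123,0.125],
  [-0.003,-0.123,0.125],
  [-0.003,-0.123,0.125],
  [-0.003,-0.123,0.125],
  [-0.003,-0.123,0.125],
], turn=[-1.445,-1.445,-1.445,-1.445,-1.445,-1.445,-1.445,-1.445], grip=[1,1,1,1,1,1,1,1], squeeze=20)

```text
time_s: 1.15
eef_pos: [546.8, 123.0, 131.0]
ee_rot: [-3.141, 0.0, 1.45]
wrist_force: [-0.1, -0.0, 0.1]
finger_gap: 0.001
```

Emit:
jog_arm([
  [0,0,0.015],
  [0,0,0.018],
  [0,0,0.02],
  [0,0,0.0215],
  [0,0,0.022],
  [0,0,0.0225],
], turn=[0,0,0,0,0,0], grip=[1,1,1,1,1,1])

```text
time_s: 1.9
eef_pos: [547.2, 123.0, 109.0]
ee_rot: [3.141, -0.0, 1.445]
wrist_force: [-0.5, -0.6, 0.5]
finger_gap: -0.001
```

Emit:
jog_arm([
  [0,0,0.0005],
  [0,0,0.001],
  [0,0,0.001],
], turn=[0,0,0], grip=[1,1,1])

```text
time_s: 2.28
eef_pos: [547.0, 123.0, 107.8]
ee_rot: [3.142, 0.0, 1.445]
wrist_force: [-0.0, -0.8, 0.1]
finger_gap: 0.001
```

Emit:
jog_arm([
  [0,0,0.0005],
  [0,0,0.001],
  [0,0,0.001],
], turn=[0,0,0], grip=[1,1,1])

```text
time_s: 2.65
eef_pos: [547.0, 123.1, 107.0]
ee_rot: [3.142, -0.0, 1.445]
wrist_force: [-1.1, 0.9, 2.4]
finger_gap: 0.003
```

Emit:
jog_arm([
  [0,0,0.0005],
  [0,0,0.001],
  [0,0,0.001],
], turn=[0,0,0], grip=[1,1,1])

```text
time_s: 3.02
eef_pos: [546.7, 123.4, 105.8]
ee_rot: [-3.141, -0.0, 1.445]
wrist_force: [-2.2, 2.8, 4.7]
finger_gap: 0.002
```

Emit:
jog_arm([
  [0,0,0.0005],
  [0,0,0.0005],
  [0,0,0.0005],
], turn=[0,0,0], grip=[1,1,1])

```text
time_s: 3.4
eef_pos: [547.0, 123.2, 105.3]
ee_rot: [-3.141, -0.0, 1.445]
wrist_force: [-2.6, 3.2, 5.5]
finger_gap: 0.004
```

Emit:
jog_arm([
  [0,0,0.0005],
  [0,0,0.0005],
  [0,0,0.0005],
], turn=[0,0,0], grip=[1,1,1])

```text
time_s: 3.78
eef_pos: [547.1, 123.1, 104.8]
ee_rot: [3.141, -0.0, 1.445]
wrist_force: [-2.3, 3.8, 3.9]
finger_gap: -0.001
```

Emit:
jog_arm([
  [0,0,0.0005],
  [0,0,0.001],
  [0,0,0.001],
], turn=[0,0,0], grip=[1,1,1])

```text
time_s: 4.15
eef_pos: [547.0, 123.2, 104.2]
ee_rot: [3.141, -0.0, 1.445]
wrist_force: [-3.3, 2.9, 7.4]
finger_gap: 0.004
```

Emit:
jog_arm([
  [0,0,0.0004],
  [0,0,0.0005],
  [0,0,0.0005],
], turn=[0,0,0], grip=[1,1,1])

```text
time_s: 4.53
eef_pos: [547.0, 123.2, 104.0]
ee_rot: [3.141, -0.0, 1.445]
wrist_force: [-4.4, 4.1, 9.4]
finger_gap: 0.0
```

Emit:
jog_arm([
  [0,0,-0.02],
  [0,-0.04,-0.02],
  [-0.004,-0.047,-0.01],
  [-0.004,-0.047,0.03],
  [-0.004,-0.047,0.054],
  [-0.004,-0.047,0.057],
  [-0.004,-0.047,0.057],
], turn=[0,0,0,0,0,0,0], grip=[1,1,1,1,1,1,1])

```text
time_s: 5.4
eef_pos: [500.5, 124.6, 46.3]
ee_rot: [3.141, 0.0, 1.445]
wrist_force: [1.3, -0.7, 0.4]
finger_gap: 0.001
```

Run:
```python
from h import *
s=r.read_state();print(s["eef_pos"],s["wrist_force"])
a=save("side","pics/s1.png"); b=save("scene","pics/c1.png"); w=save("wrist","pics/w1.png")
def crop(i,x,y):return cv2.resize(cv2.cvtColor(i[y:y+120,x:x+160],cv2.COLOR_RGB2BGR),(400,300),interpolation=cv2.INTER_CUBIC)
o=np.zeros((600,800,3),np.uint8);o[:300,:400]=crop(a,270,170);o[:300,400:]=crop(b,260,210)
o[300:,200:600]=cv2.resize(cv2.cvtColor(w,cv2.COLOR_RGB2BGR),(400,300));cv2.imwrite("pics/comp1.png",o)
```

```text
[500.48573656 124.59072582  46.29228095] [ 1.32475659 -0.70896859  0.42361085]
```

View pics/comp1.png

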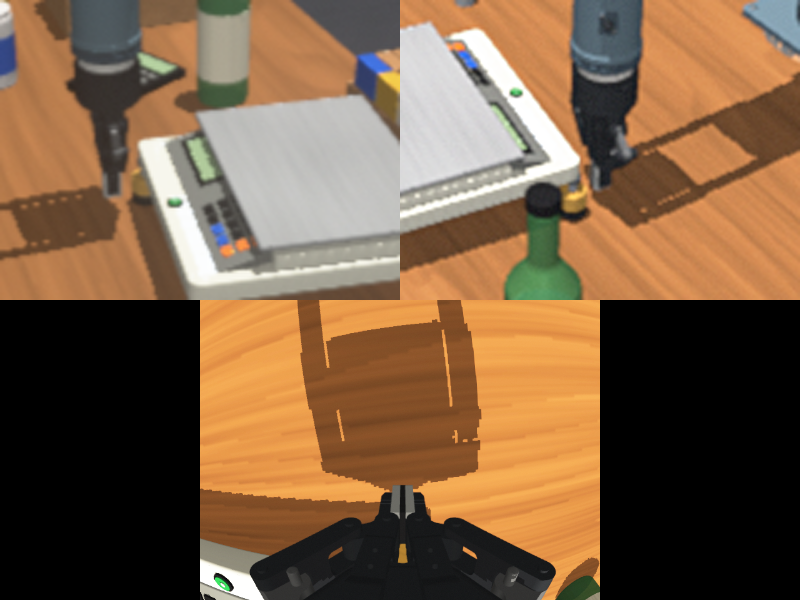

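Emit:
jog_arm([
  [0,0.01,0.0],
  [0,0.013,0.0],
  [0,0.014,0],
  [0,0.014,0],
], turn=[0,0,0,0], grip=[1,1,1,1])

```text
time_s: 6.05
eef_pos: [513.7, 123.2, 46.3]
ee_rot: [-3.141, 0.0, 1.445]
wrist_force: [0.7, -0.5, 0.0]
finger_gap: -0.002
```

Emit:
jog_arm([
  [0,0.001,0.0],
  [0,0.001,0.0],
], turn=[0,0], grip=[1,1])

```text
time_s: 6.3
eef_pos: [514.7, 123.1, 46.3]
ee_rot: [-3.142, 0.0, 1.445]
wrist_force: [-0.3, -0.1, 0.0]
finger_gap: 0.003
```

Emit:
jog_arm([
  [0,0.001,0.0],
  [0,0.001,0.0],
], turn=[0,0], grip=[1,1])

```text
time_s: 6.55
eef_pos: [515.4, 123.0, 46.2]
ee_rot: [-3.141, 0.0, 1.445]
wrist_force: [-1.9, 0.8, 1.0]
finger_gap: 0.003
```

Emit:
jog_arm([
  [0,0.0007,0.0],
  [0.003,0.0007,0.0],
  [0.006,0.0007,0],
  [0.009,0.0007,0],
  [0.012,0.0007,0],
], turn=[0,0,0,0,0], grip=[1,1,1,1,1])

```text
time_s: 7.18
eef_pos: [516.8, 134.7, 45.7]
ee_rot: [-3.139, 0.001, 1.445]
wrist_force: [-4.7, -2.9, -1.4]
finger_gap: -0.001
```

Run:
```python
from h import *
s=r.read_state();print(s["eef_pos"],s["wrist_force"],s["wrist_torque"])
```

```text
[516.83196913 134.69038609  45.74859551] [-4.69397143 -2.93456127 -1.37085969] [-0.42475035  0.78088184 -0.02328998]
```

Emit:
jog_arm([
  [0.003,0,0.0],
  [0.006,0,0],
  [0.006,-0.006,0],
  [-0.012,-0.006,0],
  [-0.012,-0.0005,0],
  [-0.012,0.0,0.0],
  [-0.009,0,0],
  [-0.006,0,0],
], turn=[0,0,0,0,0,0,0,0], grip=[1,1,1,1,1,1,1,1])

```text
time_s: 8.18
eef_pos: [516.0, 128.4, 45.9]
ee_rot: [-3.139, 0.001, 1.445]
wrist_force: [-4.8, -1.8, 0.8]
finger_gap: -0.002
```

Emit:
jog_arm([
  [0.003,0,0.0],
  [0.006,0,0],
  [0.009,0,0],
  [0.012,0,0],
], turn=[0,0,0,0], grip=[1,1,1,1])

```text
time_s: 8.68
eef_pos: [517.8, 140.5, 45.8]
ee_rot: [-3.139, 0.001, 1.445]
wrist_force: [-4.1, -2.8, -0.5]
finger_gap: -0.001
```

Emit:
jog_arm([
  [0,-0.008,0.0],
  [0,-0.01,-0.05],
  [-0.0136,-0.005,-0.08],
  [-0.0136,0.031,-0.08],
  [-0.0136,0.031,-0.065],
  [-0.0136,0.031,-0.0635],
  [-0.0136,0.031,-0.062],
  [-0.0136,0.031,-0.062],
], turn=[0,0,0,0,0,0,0,0], grip=[1,1,1,1,1,1,1,1])

```text
time_s: 9.68
eef_pos: [547.2, 123.6, 108.2]
ee_rot: [-3.141, 0.0, 1.445]
wrist_force: [-1.1, 0.0, -0.4]
finger_gap: 0.0
```

Emit:
jog_arm([
  [0,0,0.0005],
  [0,0,0.0005],
], turn=[0,0], grip=[1,1])

```text
time_s: 9.93
eef_pos: [547.8, 123.4, 108.0]
ee_rot: [3.141, -0.0, 1.445]
wrist_force: [0.1, -0.7, -1.0]
finger_gap: 0.005
```

Emit:
jog_arm([
  [0,0,0.0005],
  [0,0,0.0005],
], turn=[0,0], grip=[1,1])

```text
time_s: 10.18
eef_pos: [547.8, 123.4, 107.4]
ee_rot: [3.141, -0.0, 1.445]
wrist_force: [0.0, -0.6, 0.7]
finger_gap: 0.001
```

Emit:
jog_arm([
  [0,0,0.0005],
  [0,0,0.0005],
], turn=[0,0], grip=[1,1])

```text
time_s: 10.42
eef_pos: [547.8, 123.4, 107.0]
ee_rot: [3.141, -0.0, 1.445]
wrist_force: [-0.9, 0.9, 2.5]
finger_gap: -0.003
```

Emit:
jog_arm([
  [0,0,0.0005],
  [0,0,0.0005],
], turn=[0,0], grip=[1,1])

```text
time_s: 10.68
eef_pos: [547.7, 123.6, 106.6]
ee_rot: [-3.142, -0.0, 1.445]
wrist_force: [-2.1, 2.0, 5.2]
finger_gap: -0.001
```

Emit:
jog_arm([
  [0,0,0.0005],
  [0,0,0.0005],
], turn=[0,0], grip=[1,1])

```text
time_s: 10.92
eef_pos: [547.6, 123.6, 106.5]
ee_rot: [3.141, -0.0, 1.445]
wrist_force: [-2.5, 1.4, 8.3]
finger_gap: -0.006
```

Emit:
jog_arm([
  [0,0,-0.02],
  [0,-0.04,-0.02],
  [-0.0044,-0.043,0.02],
  [-0.0044,-0.04,0.057],
  [-0.0044,-0.038,0.057],
  [-0.0044,-0.0315,0.057],
  [-0.0044,-0.031,0.057],
  [-0.0014,-0.031,0.057],
], turn=[0,0,0,0,0,0,0,0], grip=[1,1,1,1,1,1,1,1])

```text
time_s: 11.92
eef_pos: [516.0, 125.3, 49.4]
ee_rot: [-3.14, 0.001, 1.445]
wrist_force: [-5.4, -3.0, -0.3]
finger_gap: 0.001
```

Emit:
jog_arm([
  [0.003,0,0.0],
  [0.006,0,0],
  [0.009,0,0],
  [0.012,0,0],
  [0.015,0,0],
], turn=[0,0,0,0,0], grip=[1,1,1,1,1])

```text
time_s: 12.55
eef_pos: [518.0, 140.4, 49.3]
ee_rot: [-3.14, 0.001, 1.445]
wrist_force: [-4.2, -2.3, -1.1]
finger_gap: 0.0
```

Emit:
jog_arm([
  [0,-0.006,0],
  [-0.018,-0.006,0],
  [-0.018,-0.0005,0],
  [-0.018,0.0,0.0],
  [-0.015,0,0],
  [-0.012,0,0],
  [-0.009,0,0],
  [-0.006,0,0],
], turn=[0,0,0,0,0,0,0,0], grip=[1,1,1,1,1,1,1,1])

```text
time_s: 13.55
eef_pos: [517.0, 134.7, 48.4]
ee_rot: [-3.139, 0.001, 1.445]
wrist_force: [-4.3, -2.4, 0.6]
finger_gap: 0.001
```

Emit:
jog_arm([
  [0,-0.008,0.0],
  [0,-0.01,-0.05],
  [-0.0076,-0.005,-0.08],
  [-0.0076,0.031,-0.08],
  [-0.0076,0.031,-0.062],
  [-0.0076,0.031,-0.06],
  [-0.0076,0.031,-0.059],
  [-0.0076,0.031,-0.0585],
], turn=[0,0,0,0,0,0,0,0], grip=[1,1,1,1,1,1,1,1])

```text
time_s: 14.55
eef_pos: [547.6, 123.4, 108.1]
ee_rot: [3.141, -0.0, 1.445]
wrist_force: [-3.2, -0.1, 6.5]
finger_gap: -0.002
```

Emit:
jog_arm([
  [0,0,0.0005],
  [0,0,0.0005],
], turn=[0,0], grip=[1,1])

```text
time_s: 14.8
eef_pos: [547.6, 123.5, 108.0]
ee_rot: [3.141, -0.0, 1.445]
wrist_force: [-2.7, -0.5, 7.6]
finger_gap: -0.0
```

Emit:
jog_arm([
  [0,0,0.0005],
  [0,0,0.0005],
], turn=[0,0], grip=[1,1])

```text
time_s: 15.05
eef_pos: [547.6, 123.5, 107.9]
ee_rot: [3.141, -0.0, 1.445]
wrist_force: [-5.2, -0.8, 9.5]
finger_gap: -0.001
```

Emit:
jog_arm([
  [0,0,0.0005],
  [0,0,0.0005],
], turn=[0,0], grip=[1,1])

```text
time_s: 15.3
eef_pos: [547.6, 123.6, 107.8]
ee_rot: [3.141, -0.0, 1.445]
wrist_force: [-5.0, -0.7, 13.2]
finger_gap: 0.001
```

Emit:
jog_arm([
  [0,0,-0.025],
  [-0.06,0,-0.025],
  [-0.12,0,-0.025],
  [-0.18,0,-0.025],
  [-0.24,0,-0.025],
  [-0.276,0,-0.02],
  [-0.276,0,-0.004],
  [-0.276,0,-0.0025],
], turn=[0,0,0,0,0,0,0,0], grip=[1,1,1,1,1,1,1,1])

```text
time_s: 16.3
eef_pos: [513.3, -151.3, 108.3]
ee_rot: [3.141, 0.002, 1.445]
wrist_force: [-1.5, -3.9, 5.7]
finger_gap: 0.005
```

Emit:
jog_arm([
  [0,0,0],
  [0,0,0.0005],
], turn=[0,0], grip=[1,1])

```text
time_s: 16.55
eef_pos: [513.4, -149.6, 108.2]
ee_rot: [3.141, 0.0, 1.446]
wrist_force: [-1.7, -0.7, 6.7]
finger_gap: 0.003
```

Emit:
jog_arm([
  [0,0,0.0005],
  [0,0,0.0005],
], turn=[0,0], grip=[1,1])

```text
time_s: 16.8
eef_pos: [513.4, -149.6, 108.1]
ee_rot: [3.141, 0.0, 1.446]
wrist_force: [-3.0, -1.2, 8.0]
finger_gap: 0.001
```

Emit:
jog_arm([
  [0,0,0.0005],
  [0,0,0.0005],
], turn=[0,0], grip=[1,1])

```text
time_s: 17.05
eef_pos: [513.4, -149.6, 108.0]
ee_rot: [3.141, 0.0, 1.446]
wrist_force: [-2.7, 0.4, 11.0]
finger_gap: 0.002
```

Emit:
jog_arm([
  [0,0,0.0005],
  [0,0,0.0005],
], turn=[0,0], grip=[1,1])

```text
time_s: 17.3
eef_pos: [513.3, -149.6, 107.9]
ee_rot: [3.141, 0.001, 1.447]
wrist_force: [-3.9, -0.3, 13.7]
finger_gap: 0.003
```

Emit:
jog_arm([
  [0,0,-0.06],
  [0,0,-0.12],
  [-0.04,0.02,-0.15],
  [-0.1,0.05,-0.15],
  [-0.16,0.075,-0.15],
  [-0.191,0.082,-0.15],
  [-0.191,0.082,-0.15],
  [-0.191,0.082,-0.15],
], turn=[0,0,0,0,0,0,0,0], grip=[1,1,1,-0.5,-0.5,-0.5,-0.5,-0.5])

```text
time_s: 18.3
eef_pos: [570.6, -348.6, 255.4]
ee_rot: [-3.14, -0.002, 1.446]
wrist_force: [0.6, -0.0, -0.4]
finger_gap: 0.75
```

Run:
```python
from h import *
np.set_printoptions(precision=1,suppress=True)
m=eyes.camera_model("wrist"); w=save("wrist","pics/w2.png")
s=r.read_state();print(s["eef_pos"],s["finger_gap"],s["wrist_force"])
np.save("m2.npy",m)
hsv=cv2.cvtColor(w,cv2.COLOR_RGB2HSV)
print(m["cam_to_world"])
```

```text
[ 570.6 -348.3  255.9] 0.7511926013314613 [ 1.   0.2 -0.1]
[[   0.1   -0.9   -0.3  492.4]
 [   1.     0.1    0.  -338.9]
 [   0.    -0.3    1.   373.6]
 [   0.     0.     0.     1. ]]
```

View pics/w2.png

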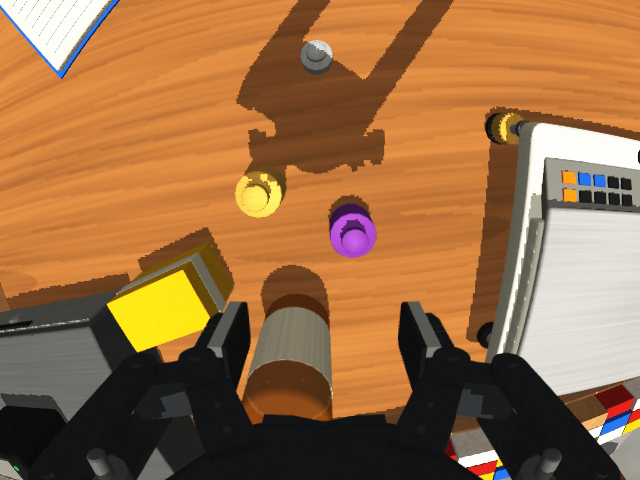

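Run:
```python
from h import *
np.set_printoptions(precision=1,suppress=True)
m=np.load("m2.npy",allow_pickle=True).item()
w=cv2.cvtColor(cv2.imread("pics/w2.png"),cv2.COLOR_BGR2RGB)[150:240,220:300].astype(int)
k=(w[...,0]>225)&(w[...,1]>190)&(w[...,2]<140); n,l,st,c=cv2.connectedComponentsWithStats(k.astype(np.uint8)); print(st,c+[220,150])
print("knob",fcast((254,197),65,m)); 
body=(w[...,0]>150)&(w[...,2]<w[...,0]*0.55)&(w[...,1]>w[...,0]*0.7); ys,xs=np.where(body); print("body px",xs.min()+220,xs.max()+220,ys.min()+150,ys.max()+150)
print("body mid@44",fcast(((xs.min()+xs.max())/2+220,(ys.min()+ys.max())/2+150),40,m))
print("purple",fcast((354,239),65,m),"carton corners z85",fcast((197,250),85,m),fcast((218,312),85,m),fcast((135,352),85,m),fcast((107,302),85,m))
```

```text
[[   0    0   80   90 5953]
 [  15   24   46   44 1247]] [[260.  193.8]
 [257.3 197.8]]
knob [ 542.4 -404.5]
body px 235 281 172 217
body mid@44 [ 544.6 -405.7]
purple [ 590.3 -324. ] carton corners z85 [ 577.  -457.9] [ 637.3 -452.8] [ 677.2 -557.9] [ 618.2 -569.9]
```

Emit:
jog_arm([
  [-0.055,-0.02,0.01],
  [-0.059,-0.0204,0.06],
  [-0.059,-0.0204,0.12],
  [-0.059,-0.0204,0.17],
  [-0.059,-0.0204,0.2],
  [-0.059,-0.0204,0.2175],
  [-0.059,-0.0204,0.2175],
  [-0.059,-0.0204,0.2175],
], turn=[0,0,0,0,0,0,0,0], grip=[-0.5,-0.5,-0.5,-0.5,-0.5,-0.5,-0.5,-0.5])

```text
time_s: 19.35
eef_pos: [543.9, -406.7, 40.7]
ee_rot: [3.139, 0.002, 1.446]
wrist_force: [-0.0, 0.1, 0.4]
finger_gap: 0.75
```

Emit:
jog_arm([
  [0,0,0],
  [0,0,0],
  [0,0,0],
  [0,0,0],
], turn=[0,0,0,0], grip=[0.3,0.3,0.3,0.3], squeeze=30)

```text
time_s: 19.85
eef_pos: [543.7, -406.5, 40.9]
ee_rot: [3.139, 0.001, 1.445]
wrist_force: [-0.3, 2.4, 6.6]
finger_gap: 0.499
```

Run:
```python
from h import *
s=r.read_state();print(s["eef_pos"],s["wrist_force"],s["finger_gap"])
save("wrist","pics/w3.png")
```

```text
[ 543.72053617 -406.48856121   40.90128226] [-0.30368718  2.37330768  6.61423587] 0.49931643879771775
```

View pics/w3.png

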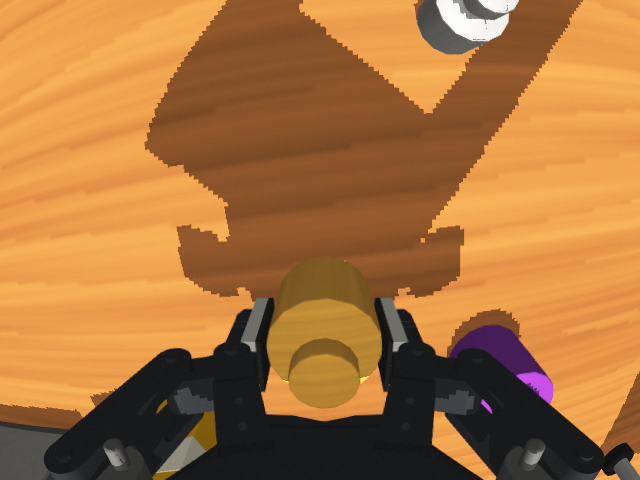

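Emit:
jog_arm([
  [0,0,-0.01],
  [0,0,-0.05],
  [0,0,-0.1],
  [0,0,-0.15],
  [0.03,0.01,-0.17],
  [0.08,0.02,-0.17],
  [0.13,0.033,-0.17],
  [0.18,0.045,-0.17],
], turn=[0,0,0,0,0,0,0,0], grip=[0.3,0.3,0.3,0.3,0.3,0.3,0.3,0.3])

```text
time_s: 20.9
eef_pos: [609.9, -231.9, 208.6]
ee_rot: [-3.141, -0.0, 1.444]
wrist_force: [-0.5, -0.2, -4.4]
finger_gap: 0.498
```

Emit:
jog_arm([
  [0.05,0.0125,0],
  [0.1,0.025,0],
  [0.15,0.038,0],
  [0.19,0.048,0],
  [0.21,0.052,0.0],
  [0.21,0.052,0.02],
  [0.21,0.052,0.035],
  [0.21,0.052,0.035],
], turn=[0,0,0,0,0,0,0,0], grip=[0.3,0.3,0.3,0.3,0.3,0.3,0.3,0.3])

```text
time_s: 21.9
eef_pos: [686.6, -32.1, 171.6]
ee_rot: [-3.137, -0.0, 1.444]
wrist_force: [-0.5, 0.2, -4.6]
finger_gap: 0.5
```

Run:
```python
from h import *
np.set_printoptions(precision=1,suppress=True)
s=r.read_state();print(s["eef_pos"],s["wrist_force"],s["finger_gap"])
a=save("side","pics/s4.png"); b=save("scene","pics/c4.png")
def crop(i,x,y):return cv2.resize(cv2.cvtColor(i[y:y+150,x:x+200],cv2.COLOR_RGB2BGR),(400,300),interpolation=cv2.INTER_CUBIC)
o=np.hstack([crop(a,290,160),crop(b,180,180)]);cv2.imwrite("pics/comp4.png",o)
```

```text
[686.6 -32.1 171.6] [-0.5  0.2 -4.6] 0.4996094828366229
```

View pics/comp4.png

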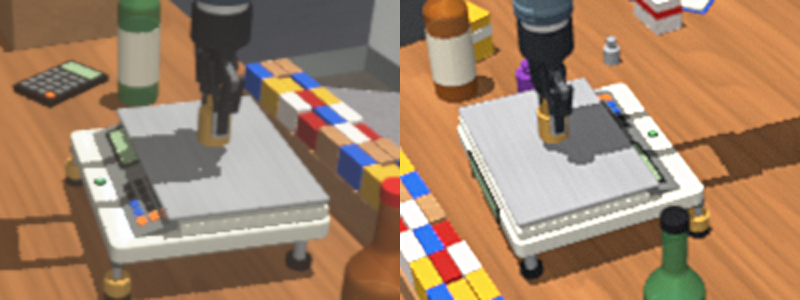

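Emit:
jog_arm([
  [0,0.002,0.006],
  [0,0.002,0.01],
  [0,0.002,0.012],
  [0,0.002,0.0135],
  [0,0.002,0.0135],
], turn=[0,0,0,0,0], grip=[0.3,0.3,0.3,0.3,0.3])

```text
time_s: 22.62
eef_pos: [690.0, -31.7, 160.2]
ee_rot: [-3.141, 0.0, 1.445]
wrist_force: [-0.1, -0.7, -4.7]
finger_gap: 0.499
```

Emit:
jog_arm([
  [0,0,0.0005],
  [0,0,0.001],
  [0,0,0.001],
], turn=[0,0,0], grip=[0.3,0.3,0.3])

```text
time_s: 23.0
eef_pos: [690.0, -31.7, 159.3]
ee_rot: [-3.142, -0.0, 1.445]
wrist_force: [0.6, 0.6, -5.2]
finger_gap: 0.496
```

Emit:
jog_arm([
  [0,0,0.0005],
  [0,0,0.001],
  [0,0,0.001],
], turn=[0,0,0], grip=[0.3,0.3,0.3])

```text
time_s: 23.38
eef_pos: [690.0, -31.7, 158.2]
ee_rot: [-3.141, -0.0, 1.445]
wrist_force: [0.3, 0.4, -4.7]
finger_gap: 0.499
```

Emit:
jog_arm([
  [0,0,0.0005],
  [0,0,0.001],
  [0,0,0.001],
], turn=[0,0,0], grip=[0.3,0.3,0.3])

```text
time_s: 23.75
eef_pos: [690.0, -31.8, 157.2]
ee_rot: [-3.141, -0.0, 1.445]
wrist_force: [0.8, -0.7, -4.6]
finger_gap: 0.498
```

Emit:
jog_arm([
  [0,0,0.0005],
  [0,0,0.0005],
], turn=[0,0], grip=[0.3,0.3])

```text
time_s: 24.0
eef_pos: [690.0, -31.7, 156.7]
ee_rot: [-3.141, 0.0, 1.445]
wrist_force: [0.2, -0.9, -5.2]
finger_gap: 0.5
```

Emit:
jog_arm([
  [0,0,0.0005],
  [0,0,0.0007],
], turn=[0,0], grip=[0.3,0.3])

```text
time_s: 24.25
eef_pos: [690.1, -31.7, 156.5]
ee_rot: [3.141, 0.0, 1.445]
wrist_force: [-1.1, 1.4, -2.0]
finger_gap: 0.501
```

Emit:
jog_arm([
  [0,0,0.0005],
  [0,0,0.0005],
], turn=[0,0], grip=[0.3,0.3])

```text
time_s: 24.5
eef_pos: [690.1, -31.8, 156.4]
ee_rot: [3.141, 0.0, 1.445]
wrist_force: [-3.1, 0.4, 2.1]
finger_gap: 0.498
```

Emit:
jog_arm([
  [0,0,0.0005],
  [0,0,0.0005],
], turn=[0,0], grip=[0.3,0.3])

```text
time_s: 24.75
eef_pos: [690.1, -31.7, 156.3]
ee_rot: [3.141, 0.0, 1.445]
wrist_force: [-3.5, 0.9, 4.6]
finger_gap: 0.506
```

Emit:
jog_arm([
  [0,0,-0.0007],
  [0,0,-0.0007],
  [0,0,-0.0007],
  [0,0,-0.0007],
  [0,0,-0.02],
  [0,0,-0.07],
  [0,0,-0.13],
  [0,-0.06,-0.16],
], turn=[0,0,0,0,0,0,0,0], grip=[0,-0.3,-0.5,-0.5,-0.5,-0.5,-0.5,-0.5])

```text
time_s: 25.75
eef_pos: [638.0, -25.9, 316.2]
ee_rot: [3.134, 0.001, 1.444]
wrist_force: [1.2, 0.2, 0.9]
finger_gap: 0.749
```

Emit:
jog_arm([
  [0,-0.06,0],
  [0,-0.1,0],
  [0,-0.1,0],
  [0,-0.1,0],
], turn=[0,0,0,0], grip=[-0.5,-0.5,-0.5,-0.5])

```text
time_s: 26.25
eef_pos: [536.1, -12.4, 313.6]
ee_rot: [3.14, 0.0, 1.445]
wrist_force: [0.2, 0.3, -0.2]
finger_gap: 0.75
```

Run:
```python
from h import *
np.set_printoptions(precision=1,suppress=True)
s=r.read_state();print(s["time_s"],s["eef_pos"],s["wrist_force"],s["finger_gap"])
a=save("side","pics/s5.png"); b=save("scene","pics/c5.png")
for n,p0 in(("side","pics/side0.png"),("scene","pics/scene0.png")):pass
o=np.hstack([cv2.resize(cv2.cvtColor(i,cv2.COLOR_RGB2BGR)[y:y+h,x:x+w],(400,400)) for i,x,y,w,h in((a,290,170,200,200),(b,180,160,200,200))]);cv2.imwrite("pics/comp5.png",o)
```

```text
26.25 [536.1 -12.4 313.6] [ 0.2  0.3 -0.2] 0.7501492159624553
```

View pics/comp5.png

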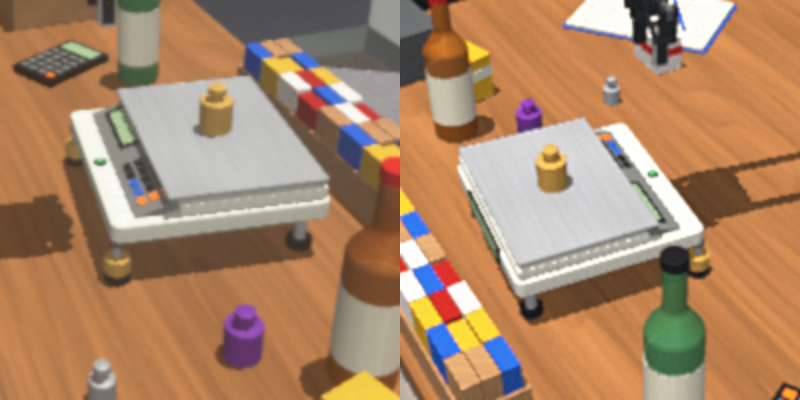

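Run:
```python
from h import *
np.set_printoptions(precision=1,suppress=True)
for n,wb,ct in(("side",(398,233),[(118,92),(327,182),(248,77),(172,210)]),("scene",(255.5,252),[(60,152),(257,228),(185,122),(115,265)])):
    o=np.array((290,170) if n=="side" else (180,160)); C=[cast(n,np.array(c)/2+o,116) for c in ct]
    print(n,"weight",cast(n,wb,116),"platter",np.mean(C,0))
m=eyes.camera_model("wrist");w=save("wrist","pics/w5.png");np.save("m5.npy",m)
hs=cv2.cvtColor(w,cv2.COLOR_RGB2HSV)
k=cv2.inRange(hs,(18,100,80),(30,255,255));n,l,st,c=cv2.connectedComponentsWithStats(k)
for i in np.argsort(-st[1:,4])[:4]+1:print(st[i],c[i])
```

```text
side weight [694.5 -24.3] platter [682.5 -43.7]
scene weight [689.7 -31.4] platter [690.5 -21.9]
[ 301  355   47   59 1459] [324.3 389. ]
[ 451  416   39   43 1151] [467.7 437.5]
[  0 291  28  56 799] [  9.  322.9]
[185 177  25  12 203] [197.2 183.3]
```

View pics/w5.png

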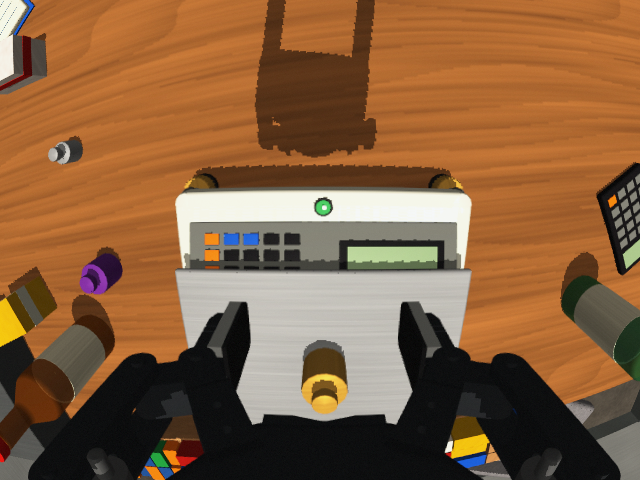

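Run:
```python
from h import *
np.set_printoptions(precision=1,suppress=True)
m=np.load("m5.npy",allow_pickle=True).item()
ex=np.array([.992,-.1253]);ey=np.array([.1253,.992])
for t,p,z in(("edge",(323,269),116),("near base",(324,354),116),("knob top",(324,400),181),("L",(470,270),116),("R",(176,270),116),("hFL",(471,196),84),("hFR",(176,196),84),("front",(323,190),84)):
    q=fcast(p,z,m);print(t,q,"scale xy",(q-[657,-29])@ex,(q-[657,-29])@ey)
```

```text
edge [583.6 -19.1] scale xy -74.0386082734521 0.6701177435599653
near base [676.9 -29.9] scale xy 19.877024602510946 1.6016052427496508
knob top [682.1 -30.6] scale xy 25.119729950733692 1.5723543592696754
L [603.8 121.3] scale xy -71.58964414691728 142.46609012288235
R [ 568.3 -160.3] scale xy -71.5596251732548 -141.3887807343553
hFL [538.7 135.5] scale xy -137.9363810657863 148.32875251512155
hFR [ 501.8 -156.8] scale xy -137.96028412002397 -146.19154158045313
front [517.  -10.7] scale xy -141.19356739983257 0.6456971130510335
```

```bash
python3 -c "
from h import *
s=r.read_state();print(s['time_s'],s['wrist_force']);print(order.close_job())"
```

```text
26.4 [-0.28098203 -0.2226367  -0.35910389]
the job is handed in; nothing more can be done
None
```

The front left foot was the short one. I screwed it down until the scale stood firm, then set the brass weight on the platter. The job is handed in at 26.4 s.

- **Finding the foot:** the front left corner yielded about 3.2 mm under 8 N before it met the counter.
- **Screwing it down:** the moves available could not tilt the hand. Instead I kept it upright and rubbed the front of the wheel with the shut fingers, four strokes in all. That drove the foot down an estimated 4.6–5.2 mm, aiming for 4.5 mm.
- **Firmness checks:** both front corners then yielded only about 0.1 mm per 2–3 N. At 8 N their heights agreed to 0.1 mm (108.0 left, 108.1 right). I did not press the front right corner before adjusting, nor any corner after placing the weight.
- **Placing the weight:** I gripped the brass weight by its body and lowered it in steps of about 0.5 mm. I let go at about 5 N of contact.
- **Final pictures:**
  - The weight stands upright, within about 5 mm of the platter's middle by the gripper position and the overhead view. The side view disagreed, putting it about 20 mm off, and the scene view about 10 mm; I put that down to blurry corner picks.
  - The scale's front is where it was, to about 1 mm.
  - The purple lookalike is where it was, and the other things in view look undisturbed.
  - The robot is touching nothing.

I never identified the drink can in the pictures, so I did not check it. I viewed 9 pictures.

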